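# Draw out the hold-down frame and hang it on the test fixture's twin pins

### The arm

A 7-joint arm with a two-finger parallel gripper is mounted at the origin on the work surface. World frame = base frame: x ahead of the robot, y to its left, z up, the work surface at z = 0. Lengths are in mm, angles in rad, forces in N, time in s.
With the tool pointing down it reaches from about 400 to 875 mm from the base axis. Payload 6.5 kg.
Tool frame: the origin (TCP) lies at the very end of the fingers, on their centre line; the grasp point (between the pads) lies 19 mm behind it; z points along the fingers, x is the direction in which the jaws open and shut, and the axes are right-handed (so a half turn about z gives the same grasp; the last joint's range is limited). The gripper opens to 85 mm and grips with 20 to 120 N. Pads are 22 mm wide; open, the fingers measure 114 mm over their backs; the gripper's body (76 mm by 85 mm) begins 54 mm behind the grasp point. The pads swing forward as they close: fully open they stand 13 mm farther back than shut.
Start: joints at [1.126, 0.536, -0.004, 1.538, 0.003, 1.067, -0.071], TCP at [240.369, -603.915, 231.29] pointing down, gripper open.
Joint ranges: [-2.7, 2.7], [-0.37, 2.16], [-1.27, 1.26], [0.24, 2.4], [-1.31, 4.45], [0.19, 1.91], [-2.76, 2.76]. Speed limits (rad/s): [2.39, 2.39, 3.14, 3.14, 3.14, 3.14, 3.14].

### API

Orientations are given as a unit quaternion [w, x, y, z].
In Python, from plant import ctrl gives the robot as it stands.
- The arm moves only by the tool send_rows, never from a script. Its argument "rows" is one flat list of numbers, 4 for each row, row after row: the shift along the world's x, y, z in cm, then the turn about the world's z in rad. In form: [x, y, z, yaw, x, y, z, yaw, ...]. A call has 1 to 5 rows; each row shifts and turns the commanded pose from where the row before left it; what a row does not reach is not made up. A row lasts 1/10 s, in which the tool goes at most 50 mm and 8.59 degrees, less where a joint would pass 70% of its speed; a pose out of reach is approached as far as the arm can. A call is refused whole if a number of a shift passes 5 or a number of a turn 0.15, either way. A call with a gripper value outside its range is refused whole. "hand" is the finger opening in cm, from 0 to 8.54, set as the call begins (left out, the last holds). The fingers move at their own pace and stop on an object; "squeeze" is the grip in N (left out, the last holds). Time passes only in rows, so rows that do not move let the fingers close. It gives the time, the measured TCP pose, the force and the opening at its end, in the units of the state.
- ctrl.sense(): the state, without advancing time (a new reading comes with each control period).
- ctrl.camera(name): name is "side" or "top" or "wrist"; returns (picture, depth): 420x560x3 uint8, red, green, blue; 420x560 float32, mm along the optical axis (not along the pixel's ray), 0 where there is no reading.
- ctrl.camera_params(name): a dict with "vertical_fov" (degrees; the focal length in pixels is half the picture's height over the tangent of half this angle, whatever the lens; pixels are square), "cx", "cy" (the principal point, pixels), "extrinsics" (4x4, takes a point from world to camera coordinates). Camera axes: x right, y down, z forward; pixel columns grow to the right and rows downward; lengths in mm; the calibration is good to about 2 mm. A picture is of the moment at which its call begins: read the wrist's pose just before it. camera_params takes no time and is no camera call; for the wrist camera it gives the pose at the moment of the call.
- ctrl.close_job(): hands the job in, once; it reports no verdict.
The state is a dict: "clock": time; "q": joint angles; "dq": joint speeds; "effort": joint torques, N m; "tcp_pos": TCP position; "eef_rot": TCP orientation; "force": force on the tool from outside, world axes, zero at the start; "moment": the same for the moment, N m; "width": finger opening in mm.
Only numpy, scipy, OpenCV 4.12 (cv2) and the standard library are available. Lean on these libraries where they do the work, as an engineer would, in place of code of your own. Each camera call takes 0.05 s, during which the arm holds its last target. There are 200 camera calls.

### The job

Draw the hold-down frame by its tab right out from under the instrument riser, lay it flat on the bench and let go; then take it by its bridge handle and lower it, without letting it fall, onto the test fixture so that both pins pass through its two holes and it sits flush on the seat, with its tab between the fixture's two connector blocks. Someone has shifted both pins along their slots, so feel or look for them; let go at the end and leave the other things on the bench where they are.

Things in the scene. Friction and masses are not known exactly. Their poses are not given: they have to be found in the camera images.
- riser: Instrument riser, fixed: white deck 170 x 248 mm, underside 70 mm and top 78 mm above the bench, on two grey side walls, open in front (its -x) and behind; a meter 85 mm high stands on the deck. Origin on the bench under the deck's centre; x runs from the open front to the back, z up; the deck's front edge is at x = -85 mm.
- frame: Hold-down frame, loose, 0.25 to 0.5 kg: aluminium plate 90 (x) x 150 (y) x 8 mm with a 61 x 79 mm window and a 15 mm through hole at y = +57.5 and at y = -57.5 mm (x = 0). Origin under the plate's middle, z up, x away from the tab. At the start it lies flat on the bench under the riser, only its tab showing in front.
- frame_handle (a point): Middle of the frame's fixed bridge handle over its window: a black bar 14 mm wide (x), 94 mm long (y), 14 mm high on two end posts. This point is 41 mm above the plate's underside, over its middle; axes as for the frame. Out of reach until the frame has been drawn out from under the riser.
- frame_tab (a point): Centre of the black grip block, 30 (x) x 20 (y) x 22 mm high, at the end of the frame's tab, a strip 20 mm wide and 8 mm thick. 11 mm above the plate's underside, 110 mm from the plate's middle towards the frame's -x; axes as for the frame. At the start it stands about 60 mm in front of the riser's deck.
- fixture: Test fixture, fixed: grey base 215 x 200 mm, its top (the seat) 30 mm above the bench. Origin on the bench under the nest's middle. Two aluminium connector blocks, 50 (x) x 40 (y) mm and 40 mm above the seat, stand at x = -108, y = +36 and -36 mm; the 32 mm gap between them takes the frame's tab, but no fingers beside it.
- nest (a point): Middle of the nest, on the seat; axes as for the fixture. Two steel pins, 12 mm diameter, 40 mm high above the seat (last 8 mm tapering to 8 mm), stand at y = +57.5 and -57.5 mm in slots along x: both at the same x, anywhere from -13 to +13 mm, not measured: find it by touch or camera. Seated, the frame's handle point is 41 mm above the seat.
- screwdriver: Screwdriver lying on the bench; bystander.
- multimeter: Black handheld multimeter 150 x 80 x 34 mm lying on the bench; bystander.
- bottle: White bottle, 60 mm across, 150 mm high; bystander.
- mug: Blue mug, 80 mm across, 95 mm high; bystander.
- adapter: Brass coaxial adapter standing upright, 32 mm across, 60 mm high; bystander close to the fixture.
- tray: Open blue parts tray 120 x 170 x 40 mm; bystander.
- cover: Spare aluminium cover plate 110 x 120 x 8 mm with one hole in the middle and no handle, lying flat; bystander.
- wrench: Wrench lying on the bench; bystander.

How it is judged:
By the outcome, as a careful person would: the job done as asked, in the order asked, and still so for the second after the job is handed in, with the robot touching nothing.
It also fails if it takes over 61 s, if anything falls off the work surface, if the arm or the gripper's body presses on something with over 40 N, if the wrist force passes 120 N, or if a joint passes its speed limit or range.

## Working session

There is one attempt and no reset: what is moved stays moved. The work goes in short steps, Python scripts to look and compute and a tool call to move; the robot and the scene stay as the last step left them, time stands still between calls to the robot, and variables do not carry over. Pictures are saved under pics/ and viewed, about 8 in all and at most 12, crops included, and the job is handed in when it is done.

Besides the shell and the picture viewer there is one more tool, called after "Request:" by a JSON object that holds its "op" and its "data". send_rows: Moves the arm, as the interface text tells. Its arguments: {"type":"object","properties":{"rows":{"type":"array"},"hand":{"type":"number"},"squeeze":{"type":"number"}},"required":["rows"]}

```bash
ls; mkdir -p pics
cat > h.py <<'E'
import numpy as np, cv2
from plant import ctrl
def grab(n,save=None):
    P=ctrl.camera_params(n); im,d=ctrl.camera(n)
    np.savez('last_%s.npz'%n,im=im,d=d,E=P['extrinsics'],p=[P['vertical_fov'],P['cx'],P['cy']])
    if save: cv2.imwrite('pics/'+save,im[:,:,::-1])
    return load(n)
def load(n):
    z=np.load('last_%s.npz'%n); im,d,E=z['im'],z['d'],z['E']; fov,cx,cy=z['p']
    f=im.shape[0]/2/np.tan(np.radians(fov)/2)
    v,u=np.mgrid[:im.shape[0],:im.shape[1]]
    c=np.stack([(u-cx)/f*d,(v-cy)/f*d,d],-1)
    W=(c-E[:3,3])@E[:3,:3]   # R^T (c-t)
    W[d==0]=np.nan
    return im,d,W
E
python3 - <<'E'
from h import *
grab('top','top1.png'); grab('side','side1.png')
s=ctrl.sense(); print(s)
E
```

```text
pics
{'clock': 0.1, 'q': array([ 1.12577437,  0.53709034, -0.00443437,  1.53877953,  0.00259032,
        1.06729081, -0.07118836]), 'dq': array([ 0.00071433,  0.00032057,  0.00079906, -0.00300101, -0.00134001,
       -0.00278522,  0.0005746 ]), 'effort': array([ 3.20370615e-03, -5.84568965e+01,  1.05229028e+00, -2.59780455e+01,
        1.27029995e-02,  4.53957109e-03, -6.50802258e-05]), 'tcp_pos': array([ 240.16319462, -603.39113126,  230.49874297]), 'eef_rot': array([-3.92174436e-04,  8.27615574e-01, -5.61294799e-01, -6.75557694e-04]), 'force': array([-0.59250748, -0.68050166, -0.002006  ]), 'moment': array([0.00922752, 0.0228789 , 0.01574094]), 'width': 85.29172729932144}
```

View pics/top1.png

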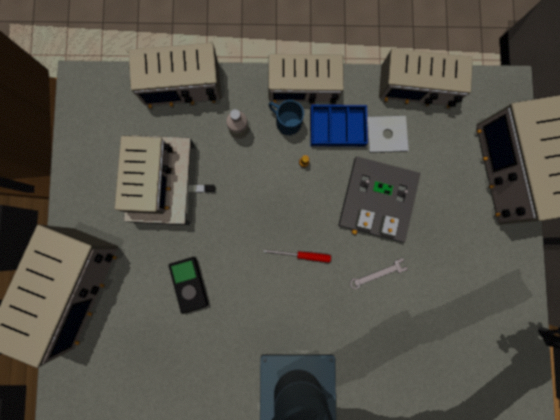

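View pics/side1.png

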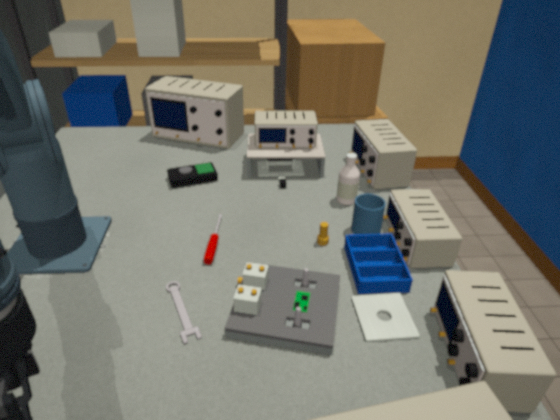

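Top view: the riser is at left (155,180) with the black tab grip at (207,188). The fixture is at (380,200) with its blocks at (366,219) and (390,226). Next I'll measure them from depth.

Run:
```python
from h import *
im,d,W=load('top')
def at(u,v): return W[v,u].round(0)
for n,u,v in [('grip',209,188),('strip',197,188),('base',298,380),('bench',250,300),('seat',350,205),('blk1',366,219),('blk2',390,226),('deck',185,150),('wr',370,275),('adapter',305,160)]: print(n,at(u,v))
# deck
z=W[...,2]; 
def rect(m,n):
    k,l,st,c=cv2.connectedComponentsWithStats(m.astype('uint8'))
    i=1+np.argmax(st[1:,4]); p=W[l==i]; r=cv2.minAreaRect(p[:,:2].astype('float32')); print(n,st[i],np.round(r[0],1),np.round(r[1],1),r[2],np.nanmedian(p[:,2])); return l==i
v,u=np.mgrid[:420,:560]
rect((z>66)&(z<90)&(u>100)&(u<200)&(v>120)&(v<230),'deck')
rect((z>20)&(z<40)&(u>330)&(u<425)&(v>150)&(v<250),'fix')
rect((z>55)&(z<85)&(u>355)&(u<378)&(v>200)&(v<240),'blkA')
rect((z>55)&(z<85)&(u>378)&(u<402)&(v>205)&(v<240),'blkB')
rect((z>14)&(z<40)&(u>192)&(u<222)&(v>175)&(v<200),'grip')
rect((z>4)&(z<40)&(u>187)&(u<222)&(v>175)&(v<200),'tab')
```

```text
grip [592. 264.  23.]
strip [594. 303.   6.]
base [ 70.   6. 116.]
bench [261. 140.  -0.]
seat [ 543. -156.   28.]
blk1 [ 498. -192.   71.]
blk2 [ 479. -262.   68.]
deck [694. 327.  78.]
wr [ 336. -217.    6.]
adapter [672. -20.  55.]
deck [ 125  137   67   87 2109] [610.4 402.9] [169.6 247.7] 87.75101470947266 77.16502308227908
fix [ 340  156   81   86 4135] [ 558.1 -245.4] [202.2 228.8] 75.47138214111328 29.258218912736965
blkA [357 209  18  20 258] [ 499.8 -192.7] [41.  50.2] 75.7818603515625 69.47171366471034
blkB [381 215  18  21 263] [ 481.8 -262.8] [42.7 50. ] 74.86815643310547 69.50899984651637
grip [204 184  11   7  69] [595.3 264.5] [19.2 30.2] 0.13400804996490479 20.88644055059706
tab [188 183  27  15 196] [589.1 289.8] [42.3 80.9] 2.408475875854492 9.44206132500344
```

Request:
{"op": "send_rows", "data": {"rows": [1.75, 4.2, 0, 0.06, 1.75, 4.2, 0, 0.06, 1.75, 4.2, 0, 0.06, 1.75, 4.2, 0, 0.06, 1.75, 4.2, 0, 0.06], "hand": 8.54}}

```text
clock: 0.6
tcp_pos: [328.1, -392.0, 231.0]
eef_rot: [-0.0, 0.903, -0.43, -0.0]
force: [-0.5, 0.0, -0.4]
width: 85.2
```

Request:
{"op": "send_rows", "data": {"rows": [1.75, 4.2, 0, 0.06, 1.75, 4.2, 0, 0.06, 1.75, 4.2, 0, 0.06, 1.75, 4.2, 0, 0.06, 1.75, 4.2, 0, 0.06]}}

```text
clock: 1.1
tcp_pos: [415.5, -182.2, 231.3]
eef_rot: [0.0, 0.957, -0.291, -0.0]
force: [1.4, -0.1, -0.2]
width: 85.3
```

Request:
{"op": "send_rows", "data": {"rows": [1.75, 4.2, 0, 0.06, 1.75, 4.2, 0, 0.06, 1.75, 4.2, 0, 0.06, 1.75, 4.2, 0, 0.06, 1.75, 4.2, 0, 0.06]}}

```text
clock: 1.6
tcp_pos: [503.1, 27.7, 231.2]
eef_rot: [0.0, 0.99, -0.144, -0.0]
force: [1.2, -0.8, 0.1]
width: 85.9
```

Request:
{"op": "send_rows", "data": {"rows": [1.75, 4.2, 0, 0.06, 1.75, 4.2, 0, 0.06, 1.75, 4.2, 0, 0.06, 1.75, 4.2, 0, 0.06, 0, 0, 0, 0]}}

```text
clock: 2.1
tcp_pos: [572.7, 201.8, 231.1]
eef_rot: [-0.003, 1.0, -0.021, -0.0]
force: [-0.7, 0.2, 0.5]
width: 85.3
```

Run:
```python
from h import *
s=ctrl.sense(); print(s['tcp_pos'],s['eef_rot'],s['q'].round(2))
im,d,W=grab('wrist','w1.png')
P=ctrl.camera_params('wrist')['extrinsics']; print('cam',(-P[:3,:3].T@P[:3,3]).round(0),P[2,:3].round(2))
```

```text
[572.74128576 201.80788387 231.07593055] [-2.74073165e-03  9.99768731e-01 -2.13297173e-02 -1.26020612e-04] [-0.01  0.52 -0.56  1.63  0.3   1.07 -0.7 ]
cam [577. 280. 374.] [-0.02 -0.32 -0.95]
```

View pics/w1.png

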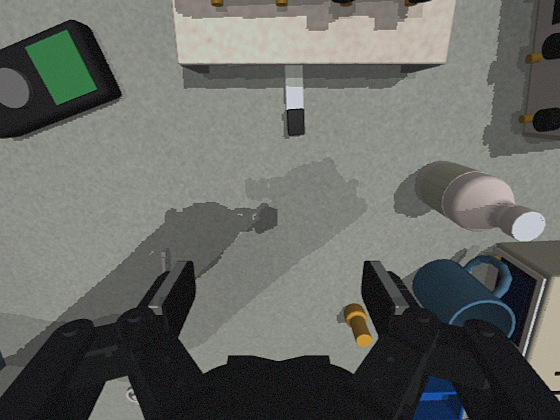

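The wrist view shows the grip block at (295,122), the strip running up to the deck edge at row 65, and the deck and meter behind. Next: grip position and yaw, and clearance from the camera to the meter.

Run:
```python
from h import *
im,d,W=load('wrist'); z=W[...,2]; v,u=np.mgrid[:420,:560]
roi=(u>275)&(u<315)&(v>60)&(v<140)
g=W[roi&(z>17)&(z<30)]; r=cv2.minAreaRect(g[:,:2].astype('float32')); print('griptop',r, np.median(g[:,2]))
s=W[roi&(z>4)&(z<12)]; r=cv2.minAreaRect(s[:,:2].astype('float32')); print('strip',r)
# per-y centre of strip
for a in range(255,325,10):
    q=W[roi&(z>4)&(z<30)&(abs(W[...,1]-a)<4)]
    if len(q): print(a,q[:,0].min().round(1),q[:,0].max().round(1))
im,d,T=load('top'); z=T[...,2]
m=(z>90)&(T[...,0]>500)&(T[...,0]<730)&(T[...,1]>310)&(T[...,1]<520)
p=T[m]; print('meter y',np.percentile(p[:,1],[0,1,50]),'x',p[:,0].min(),p[:,0].max(),z[m].max())
m=(z>70)&(z<90)&(T[...,0]>500)&(T[...,0]<730)&(T[...,1]>280)&(T[...,1]<520);print('deck front',T[m][:,1].min())
```

```text
griptop ((595.9650268554688, 264.4585876464844), (29.673004150390625, 19.590314865112305), 89.37456512451172) 21.878062113738892
strip ((596.1401977539062, 296.9273986816406), (20.03048324584961, 60.47750473022461), 0.408051997423172)
255 586.6 605.6
265 586.3 605.8
275 586.3 605.9
285 586.8 605.9
295 586.1 606.2
305 586.3 605.1
315 586.7 605.3
meter y [356.85905644 359.84906603 419.81226625] x 509.97515499381933 714.061615724207 168.83994089694002
deck front 313.6557065823639
```

Request:
{"op": "send_rows", "data": {"rows": [1.15, 2.6, -3, 0.02, 1.15, 2.7, -4, 0.02, 0, 0, -4, 0, 0, 0, -4, 0, 0, 0, -3, 0], "hand": 5}}

```text
clock: 2.65
tcp_pos: [594.6, 244.8, 48.3]
eef_rot: [0.001, 1.0, -0.007, -0.001]
force: [-0.0, -0.4, 0.6]
width: 49.8
```

Request:
{"op": "send_rows", "data": {"rows": [0, 0, -2.5, 0, 0, 0, -1.5, 0, 0, 0, 0, 0]}}

```text
clock: 2.95
tcp_pos: [594.5, 245.3, 9.2]
eef_rot: [0.001, 1.0, -0.006, -0.002]
force: [-0.7, 0.1, 0.4]
width: 49.7
```

Request:
{"op": "send_rows", "data": {"rows": [0.1, 1.0, -0.3, 0.01, 0, 0, -0.3, 0, 0, 0, 0, 0]}}

```text
clock: 3.25
tcp_pos: [597.3, 258.1, 6.2]
eef_rot: [-0.0, 1.0, -0.001, 0.001]
force: [-0.5, -0.3, -0.7]
width: 49.8
```

Request:
{"op": "send_rows", "data": {"rows": [0, 0, 0, 0, 0, 0, 0, 0, 0, 0, 0, 0, 0, 0, 0, 0], "hand": 0, "squeeze": 50}}

```text
clock: 3.65
tcp_pos: [597.1, 256.9, 6.0]
eef_rot: [0.0, 1.0, -0.001, 0.0]
force: [-0.9, -1.5, 6.0]
width: 18.9
```

Request:
{"op": "send_rows", "data": {"rows": [0, -0.5, 0, 0, 0, -1, 0, 0, 0, -2, 0, 0, 0, -2, 0, 0, 0, -2, 0, 0]}}

```text
clock: 4.15
tcp_pos: [597.4, 183.0, 5.9]
eef_rot: [-0.001, 1.0, -0.001, 0.001]
force: [0.1, 4.0, 2.6]
width: 18.6
```

Request:
{"op": "send_rows", "data": {"rows": [0, -2, 0, 0, 0, -2, 0, 0, 0, -2, 0, 0, 0, -2, 0, 0, 0, -2, 0, 0]}}

```text
clock: 4.65
tcp_pos: [597.5, 82.9, 5.9]
eef_rot: [-0.001, 1.0, -0.001, 0.001]
force: [0.6, 4.2, 3.5]
width: 18.6
```

Request:
{"op": "send_rows", "data": {"rows": [0, -1.5, 0, 0, 0, -1, 0, 0, 0, -0.5, 0, 0, 0, 0, 0, 0]}}

```text
clock: 5.05
tcp_pos: [597.7, 51.5, 5.9]
eef_rot: [-0.0, 1.0, -0.002, 0.001]
force: [0.2, 1.5, 6.5]
width: 19.0
```

Run:
```python
from h import *
im,d,W=grab('top'); s=ctrl.sense(); print(s['tcp_pos'],s['force'],s['q'].round(2))
cv2.imwrite('pics/t2.png',cv2.resize(im[90:240,90:440,::-1],None,fx=2,fy=2))
```

```text
[597.67134405  51.47879698   5.93794683] [1.41400969 1.54639544 6.78038969] [ 0.15  0.81 -0.44  1.77  0.52  0.68 -0.58]
```

View pics/t2.png

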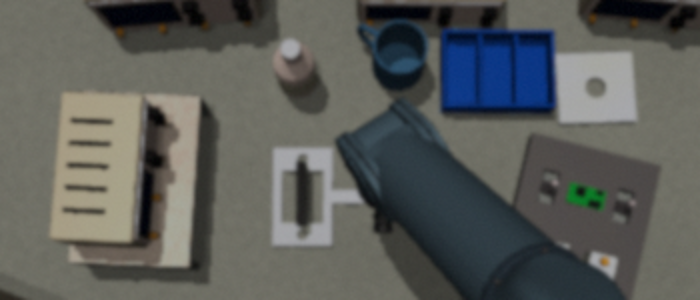

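The frame is clear of the riser, with its handle at crop (302,195). I'll release it, rise, and go over the handle.

Request:
{"op": "send_rows", "data": {"rows": [0, 0, 0, 0, 0, 0, 0, 0, 0, 0, 0, 0], "hand": 5}}

```text
clock: 5.4
tcp_pos: [596.3, 51.2, 4.8]
eef_rot: [0.0, 1.0, -0.001, -0.001]
force: [0.3, 0.1, 0.6]
width: 50.2
```

Request:
{"op": "send_rows", "data": {"rows": [0, 0, 2, 0, 0, 0, 4, 0, 0, 0, 4, 0.14, 0, 1, 4, 0.14, 0, 2, 4, 0.14]}}

```text
clock: 5.9
tcp_pos: [596.7, 79.7, 186.4]
eef_rot: [0.001, 0.978, 0.209, -0.001]
force: [1.1, 0.0, -0.0]
width: 50.0
```

Request:
{"op": "send_rows", "data": {"rows": [0, 2, 0, 0.14, 0, 2, 0, 0.14, 0, 2, 0, 0.14, 0, 2, 0, 0.14, 0, 0, 0, 0.14]}}

```text
clock: 6.4
tcp_pos: [595.9, 165.6, 185.4]
eef_rot: [-0.001, 0.845, 0.535, 0.0]
force: [-0.5, -0.4, 0.5]
width: 50.1
```

Request:
{"op": "send_rows", "data": {"rows": [0, 0, 0, 0.14, 0, 0, 0, 0.14, 0, 0, 0, 0.14, 0, 0, 0, 0]}}

```text
clock: 6.8
tcp_pos: [596.6, 161.5, 184.6]
eef_rot: [-0.0, 0.718, 0.696, -0.001]
force: [-0.3, 0.2, -0.2]
width: 50.2
```

Run:
```python
from h import *
s=ctrl.sense(); print(s['tcp_pos'],s['eef_rot'],s['q'].round(2))
im,d,W=grab('wrist','w2.png')
```

```text
[596.61102257 161.49361229 184.64763998] [-3.01316867e-04  7.18314227e-01  6.95718560e-01 -5.15671007e-04] [ 0.27  0.72 -0.92  1.63  0.62  1.11  0.73]
```

View pics/w2.png

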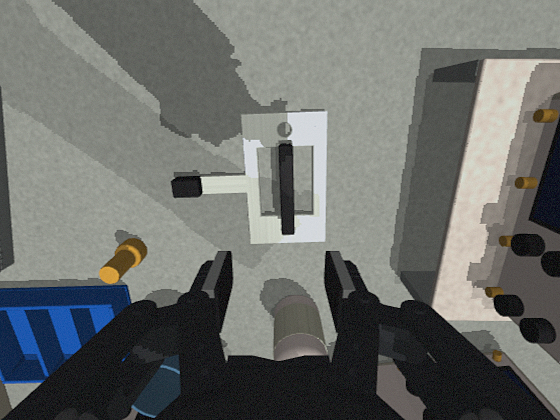

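Wrist view: handle bar from (286,143) to (288,235), plate roughly 245–325 × 110–243, grip at (187,187).

Run:
```python
from h import *
im,d,W=load('wrist'); z=W[...,2]; v,u=np.mgrid[:420,:560]
roi=(u>268)&(u<305)&(v>125)&(v<245)&(z>38)&(z<60)
g=W[roi]; r=cv2.minAreaRect(g[:,:2].astype('float32')); print('bar',r,np.median(g[:,2]))
roi=(u>235)&(u<335)&(v>100)&(v<252)&(z>4)&(z<13)&(W[...,1]>110)
g=W[roi]; r=cv2.minAreaRect(g[:,:2].astype('float32')); print('plate',r,np.median(g[:,2]))
roi=(u>165)&(u<210)&(v>165)&(v<205)&(z>15)&(z<30)
g=W[roi]; r=cv2.minAreaRect(g[:,:2].astype('float32')); print('grip',r,np.median(g[:,2]))
```

```text
bar ((596.7205200195312, 169.8367156982422), (93.16010284423828, 13.984735488891602), 0.2191820591688156) 47.89314492934331
plate ((597.3449096679688, 163.88729858398438), (150.30361938476562, 102.22425842285156), 0.191807359457016) 8.052674676766387
grip ((597.530029296875, 60.19542694091797), (20.381444931030273, 30.01613998413086), 0.1639992892742157) 21.84952893622103
```

Request:
{"op": "send_rows", "data": {"rows": [0, 0.8, -3, 0.035, 0, 0, -4, 0, 0, 0, -4, 0, 0, 0, -2.5, 0, 0, 0, -1, 0]}}

```text
clock: 7.35
tcp_pos: [595.1, 169.0, 37.4]
eef_rot: [-0.001, 0.707, 0.707, -0.002]
force: [-0.4, 0.1, 0.1]
width: 50.4
```

Request:
{"op": "send_rows", "data": {"rows": [0, 0, -0.8, 0, 0, 0, 0, 0]}}

```text
clock: 7.55
tcp_pos: [597.0, 170.2, 32.4]
eef_rot: [0.0, 0.707, 0.707, 0.0]
force: [0.3, 0.5, 0.4]
width: 49.9
```

Request:
{"op": "send_rows", "data": {"rows": [0, 0, -0.8, 0, 0, 0, 0, 0]}}

```text
clock: 7.75
tcp_pos: [597.1, 170.0, 24.4]
eef_rot: [0.0, 0.707, 0.708, 0.0]
force: [-0.3, 0.5, 0.3]
width: 49.9
```

Request:
{"op": "send_rows", "data": {"rows": [0, 0, 0, 0, 0, 0, 0, 0, 0, 0, 0, 0, 0, 0, 0, 0, 0, 0, 0, 0], "hand": 0, "squeeze": 80}}

```text
clock: 8.25
tcp_pos: [597.2, 170.1, 25.0]
eef_rot: [0.0, 0.706, 0.708, 0.0]
force: [-1.9, -0.8, 6.6]
width: 12.4
```

Request:
{"op": "send_rows", "data": {"rows": [0, 0, 1, 0, 0, 0, 2, 0, 0, 0, 3, 0, 0, 0, 3, 0, 0, 0, 3, 0]}}

```text
clock: 8.75
tcp_pos: [596.5, 170.3, 146.6]
eef_rot: [-0.0, 0.706, 0.708, 0.0]
force: [1.0, -0.8, -3.7]
width: 12.3
```

The frame is lifted (about 3.8 N). Next I'll carry it past the fixture's far side while turning it to the fixture's heading, so the wrist camera sees the nest.

Request:
{"op": "send_rows", "data": {"rows": [0, -1.5, 2, -0.05, 0, -3, 2, -0.1, -0.2, -4, 2, -0.12, -0.2, -4, 2, -0.12, -0.2, -4, 0, -0.12]}}

```text
clock: 9.25
tcp_pos: [592.1, 4.6, 228.4]
eef_rot: [0.001, 0.863, 0.505, 0.003]
force: [0.1, 1.5, -4.6]
width: 12.5
```

Request:
{"op": "send_rows", "data": {"rows": [-0.2, -4, 0, -0.12, -0.2, -4, 0, -0.12, -0.2, -4, 0, -0.12, -0.3, -4, 0, -0.12, -0.3, -4, 0, -0.12]}}

```text
clock: 9.75
tcp_pos: [578.4, -195.9, 225.5]
eef_rot: [-0.0, 0.974, 0.228, 0.0]
force: [0.5, 0.6, -3.7]
width: 12.4
```

Request:
{"op": "send_rows", "data": {"rows": [-0.3, -4, 0, -0.12, -0.3, -4, 0, -0.12, -0.3, -4, 0, -0.12, -0.3, -3, 0, -0.12, -0.3, -2, 0, -0.12]}}

```text
clock: 10.25
tcp_pos: [562.8, -367.5, 225.1]
eef_rot: [0.0, 0.997, -0.072, 0.0]
force: [0.7, -0.1, -3.6]
width: 12.7
```

Request:
{"op": "send_rows", "data": {"rows": [-0.2, -1, 0, -0.1, 0, 0, 0, 0, 0, 0, 0, 0]}}

```text
clock: 10.55
tcp_pos: [562.1, -373.5, 224.9]
eef_rot: [-0.001, 0.993, -0.116, 0.0]
force: [0.0, 1.5, -4.7]
width: 12.6
```

Run:
```python
from h import *
s=ctrl.sense(); print(s['tcp_pos'],s['eef_rot'],s['q'].round(2),s['force'])
im,d,W=grab('wrist','w3.png')
```

```text
[ 562.14322765 -373.5166359   224.87870072] [-6.05272983e-04  9.93209574e-01 -1.16337146e-01  2.10596031e-04] [ 0.84  0.64 -0.5   1.45  0.32  1.14  0.06] [ 2.51406909e-03  1.52786948e+00 -4.69262025e+00]
```

View pics/w3.png

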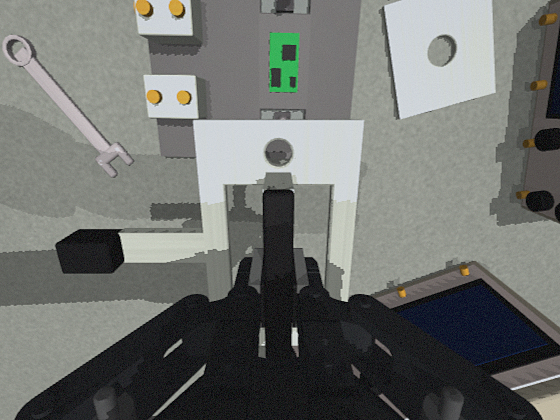

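The view shows the nest partly hidden. The near pin slot is at (283,113), behind the plate edge, and the far one is cut off at the top. I'll shift a little farther out and up.

Request:
{"op": "send_rows", "data": {"rows": [-0.4, -2, 1, 0, -0.4, -2, 2, 0, -0.4, -2, 2, 0, 0, 0, 0, 0, 0, 0, 0, 0]}}

```text
clock: 11.1
tcp_pos: [550.4, -433.8, 274.6]
eef_rot: [-0.0, 0.993, -0.117, 0.0]
force: [-0.4, 0.4, -3.8]
width: 12.3
```

Run:
```python
from h import *
s=ctrl.sense(); print(s['tcp_pos'],s['eef_rot'],s['q'].round(2),s['force'])
im,d,W=grab('wrist')
cv2.imwrite('pics/w4.png',cv2.resize(im[0:260,100:420,::-1],None,fx=2,fy=2))
```

```text
[ 550.38921718 -433.80478259  274.61034659] [-4.12864474e-04  9.93108605e-01 -1.17196192e-01  4.24150137e-04] [ 0.9   0.64 -0.49  1.31  0.3   1.26  0.16] [-0.39574928  0.43858873 -3.79500888]
```

View pics/w4.png

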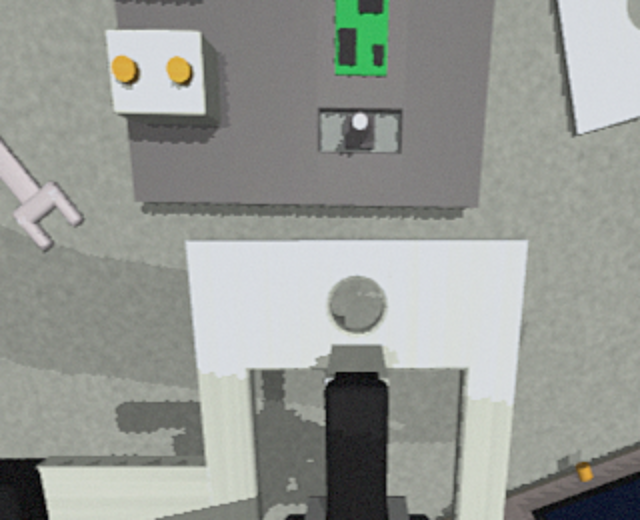

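The view shows the pin tip at crop (360,121), which is full (280,60). The frame's hole is at crop (357,303), full (278.5,151.5). From these I'll compute the offsets.

Run:
```python
from h import *
im,d,W=load('wrist'); z=W[...,2]; v,u=np.mgrid[:420,:560]
# pin top
m=(z>58)&(z<80)&(u>262)&(u<298)&(v>45)&(v<85); p=W[m]
top=p[p[:,2]>np.nanmax(p[:,2])-4]; print('pin n',m.sum(),p[:,2].max(),'tip centre',top.mean(0), 'pts',p.mean(0))
tip=W[(z>66)&(z<80)&(u>262)&(u<298)&(v>45)&(v<85)]; print('tip minmax',tip.min(0),tip.max(0))
# base edge: last row with z 25..35 per column
def fit(P,n):
    vx,vy,x,y=cv2.fitLine(P.astype('float32'),cv2.DIST_HUBER,0,.01,.01).ravel(); print(n,np.degrees(np.arctan2(vy,vx)),x,y); return
E=[]
for c in range(175,335,2):
    r=np.where((z[:118,c]>25)&(z[:118,c]<35))[0]
    if len(r): E.append(W[r.max(),c,:2])
fit(np.array(E),'base near edge (expect dir fixture x)')
# plate
pl=(z>215)&(z<285)&(u>185)&(u<370)&(v>115)&(v<190)
q=W[pl]; 
zz=np.median(q[:,2]); q=q[abs(q[:,2]-zz)<6]; A=np.c_[q[:,:2]-q[:,:2].mean(0),np.ones(len(q))]; co=np.linalg.lstsq(A,q[:,2],rcond=None)[0]; print('plate z',zz,'slopes',co)
E=[]
for c in range(198,360,2):
    r=np.where(abs(z[100:200,c]-zz)<6)[0]
    if len(r): E.append(W[100+r.min(),c,:2])
fit(np.array(E),'plate far edge')
# hole: pixels below plate within circle
k=((z<zz-20)&(u>258)&(u<300)&(v>132)&(v<172)).astype('uint8')
n,l,st,ce=cv2.connectedComponentsWithStats(k); i=1+np.argmax(st[1:,4]); print('hole px',st[i],ce[i])
# ellipse centre from bounding ring
cs,_=cv2.findContours((l==i).astype('uint8'),cv2.RETR_EXTERNAL,cv2.CHAIN_APPROX_NONE); el=cv2.minEnclosingCircle(cs[0]); print('circle',el)
P=np.load('last_wrist.npz'); Ex=P['E']; fov,cx,cy=P['p']; f=210/np.tan(np.radians(fov)/2)
for (a,b) in (el[0],tuple(ce[i])):
    ray=Ex[:3,:3].T@np.array([(a-cx)/f,(b-cy)/f,1]); o=-Ex[:3,:3].T@Ex[:3,3]; print('hole world',o+ray*((zz-o[2])/ray[2]))
s=ctrl.sense(); t=s['eef_rot']; print('jaw deg',np.degrees(2*np.arctan2(t[2],t[1])),s['tcp_pos'])
```

```text
pin n 103 71.48096307066984 tip centre [ 582.12388523 -311.12704144   69.78158641] pts [ 582.15396803 -311.55953976   67.57210879]
tip minmax [ 577.61984698 -315.67199288   66.18906602] [ 586.97302961 -306.26963505   71.48096307]
base near edge (expect dir fixture x) -14.577916 549.416 -345.57288
plate z 257.7372740722744 slopes [1.83874797e-03 2.85358547e-03 2.57705755e+02]
plate far edge -13.533792 564.8351 -360.5314
hole px [266 140  26  24 499] [278.38677355 151.43486974]
circle ((278.5, 151.1666717529297), 12.894975662231445)
hole world [ 564.44263051 -377.22787172  257.73727407]
hole world [ 564.34883955 -377.35468829  257.73727407]
jaw deg -13.404811177864705 [ 550.33987332 -432.81562742  273.82970386]
```

Request:
{"op": "send_rows", "data": {"rows": [0.5, 2, -1, -0.018, 1, 4, -2, 0, 1.2, 4.8, -3, 0, 1, 4, -3, 0, 0.8, 3, -2, 0]}}

```text
clock: 11.65
tcp_pos: [592.4, -258.1, 166.4]
eef_rot: [-0.002, 0.992, -0.124, -0.002]
force: [-0.3, -0.9, -3.9]
width: 12.6
```

Request:
{"op": "send_rows", "data": {"rows": [0, 0, -2, 0, 0, 0, 0, 0, 0, 0, 0, 0]}}

```text
clock: 11.95
tcp_pos: [592.6, -264.0, 148.8]
eef_rot: [-0.0, 0.992, -0.127, -0.001]
force: [-0.1, -0.2, -3.3]
width: 11.9
```

Run:
```python
from h import *
for i in range(3):
    im,d,W=grab('wrist'); s=ctrl.sense(); t=s['eef_rot']; print(np.degrees(2*np.arctan2(t[2],t[1])),s['tcp_pos'],s['force'])
```

```text
-14.634089263216854 [ 593.13801664 -264.85343769  149.63028786] [-0.39935669 -0.60781563 -4.04265702]
-14.670559427660741 [ 593.43677489 -265.24018193  150.07896962] [-0.20784636  0.18206955 -2.92695044]
-14.683633233646935 [ 593.54309887 -265.3257982   150.23625372] [ 1.12461836  0.58967357 -3.96762565]
```

Request:
{"op": "send_rows", "data": {"rows": [0.23, 1.0, -1, 0, 0, 0, -2, 0, 0, 0, -1.2, 0, 0, 0, 0, 0, 0, 0, 0, 0]}}

```text
clock: 12.6
tcp_pos: [595.4, -254.3, 107.0]
eef_rot: [-0.0, 0.992, -0.127, -0.0]
force: [-0.1, 0.9, -3.2]
width: 12.1
```

Run:
```python
from h import *
im,d,W=grab('wrist');grab('side'); s=ctrl.sense(); t=s['eef_rot']; print(np.degrees(2*np.arctan2(t[2],t[1])),s['tcp_pos'],s['force'])
a=cv2.resize(im[60:260,180:400,::-1],None,fx=3,fy=3); cv2.imwrite('pics/w5.png',a)
im,d,W=load('wrist'); print(W[150,280])
```

```text
-14.63195650975313 [ 596.02758934 -254.53726484  107.82682181] [ 0.17301833  0.93272798 -4.87077427]
[ 610.83179479 -200.7319784    68.50609256]
```

View pics/w5.png

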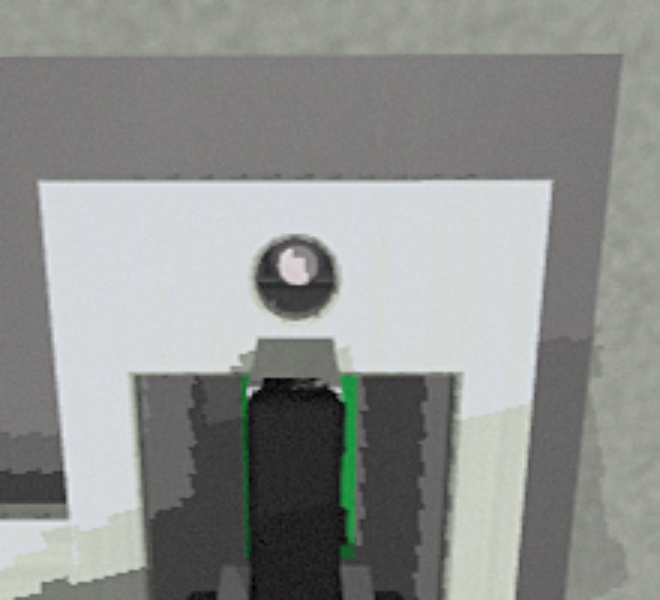

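The pin tip (296,266) shows through the hole (297,277). I'll compute the exact residual between them.

Run:
```python
from h import *
im,d,W=load('wrist'); z=W[...,2]; v,u=np.mgrid[:420,:560]
roi=(u>258)&(u<300)&(v>132)&(v<172)
t=W[roi&(z>66.5)&(z<74)]; print('pin',len(t),t.mean(0),t.min(0),t.max(0))
zz=np.median(z[(u>200)&(u<255)&(v>125)&(v<150)]); print('plate top',zz)
k=(roi&(z<zz-6)).astype('uint8'); n,l,st,ce=cv2.connectedComponentsWithStats(k); i=1+np.argmax(st[1:,4]); print(st[i])
cs,_=cv2.findContours((l==i).astype('uint8'),cv2.RETR_EXTERNAL,cv2.CHAIN_APPROX_NONE); c,r=cv2.minEnclosingCircle(cs[0])
P=np.load('last_wrist.npz'); Ex=P['E']; fov,cx,cy=P['p']; f=210/np.tan(np.radians(fov)/2)
o=-Ex[:3,:3].T@Ex[:3,3]
ray=Ex[:3,:3].T@np.array([(c[0]-cx)/f,(c[1]-cy)/f,1]); print('hole',c,r,o+ray*((zz-o[2])/ray[2]))
```

```text
pin 185 [ 610.91254582 -198.88223986   69.64126884] [ 606.11784786 -203.82963457   66.50661566] [ 615.44403471 -194.76506996   71.88236595]
plate top nanTraceback (most recent call last):
  File "<stdin>", line 6, in <module>
    return _wrapfunc(a, 'argmax', axis=axis, out=out, **kwds)
    return bound(*args, **kwds)
ValueError: attempt to get argmax of an empty sequence
```

Run:
```python
from h import *
im,d,W=load('wrist'); z=W[...,2]; v,u=np.mgrid[:420,:560]
roi=(u>258)&(u<300)&(v>132)&(v<172)
zz=np.nanmedian(z[(u>200)&(u<255)&(v>125)&(v<150)]); print('plate top',zz)
k=(roi&(z<zz-6)).astype('uint8'); n,l,st,ce=cv2.connectedComponentsWithStats(k); i=1+np.argmax(st[1:,4]); print(st[i])
cs,_=cv2.findContours((l==i).astype('uint8'),cv2.RETR_EXTERNAL,cv2.CHAIN_APPROX_NONE); c,r=cv2.minEnclosingCircle(cs[0])
P=np.load('last_wrist.npz'); Ex=P['E']; fov,cx,cy=P['p']; f=210/np.tan(np.radians(fov)/2)
o=-Ex[:3,:3].T@Ex[:3,3]
for b in (c,ce[i],(180+297/3-.3,60+277/3-.3)):
  ray=Ex[:3,:3].T@np.array([(b[0]-cx)/f,(b[1]-cy)/f,1]); print('hole',b,r,o+ray*((zz-o[2])/ray[2]))
```

```text
plate top 89.99041338083448
[266 140  26  25 514]
hole (278.5172424316406, 151.7586212158203) 13.069473266601562 [ 610.5015456  -198.33071153   89.99041338]
hole [278.42607004 151.81322957] 13.069473266601562 [ 610.44604346 -198.34678323   89.99041338]
hole (278.7, 152.0333333333333) 13.069473266601562 [ 610.56006059 -198.50011643   89.99041338]
```

Request:
{"op": "send_rows", "data": {"rows": [0.04, -0.08, -0.5, 0, 0, 0, -0.5, 0, 0, 0, -0.4, 0, 0, 0, -0.3, 0, 0, 0, 0, 0]}}

```text
clock: 13.2
tcp_pos: [595.3, -254.9, 89.3]
eef_rot: [-0.0, 0.992, -0.127, -0.001]
force: [0.0, -0.4, -4.7]
width: 12.4
```

Request:
{"op": "send_rows", "data": {"rows": [0, 0, -0.3, 0, 0, 0, -0.3, 0, 0, 0, 0, 0]}}

```text
clock: 13.5
tcp_pos: [595.4, -254.9, 83.4]
eef_rot: [-0.0, 0.992, -0.127, -0.0]
force: [-0.3, 0.1, -3.7]
width: 12.5
```

Request:
{"op": "send_rows", "data": {"rows": [0, 0, -0.5, 0, 0, 0, -0.5, 0, 0, 0, -0.5, 0, 0, 0, -0.4, 0, 0, 0, 0, 0]}}

```text
clock: 14.0
tcp_pos: [595.2, -254.8, 64.0]
eef_rot: [-0.0, 0.992, -0.127, -0.001]
force: [-0.2, -0.1, -4.1]
width: 12.0
```

Request:
{"op": "send_rows", "data": {"rows": [0, 0, -0.3, 0, 0, 0, -0.2, 0, 0, 0, -0.2, 0, 0, 0, 0, 0]}}

```text
clock: 14.4
tcp_pos: [595.6, -255.0, 57.7]
eef_rot: [-0.0, 0.992, -0.127, -0.0]
force: [0.9, -0.5, -3.9]
width: 12.4
```

Request:
{"op": "send_rows", "data": {"rows": [0, 0, -0.1, 0, 0, 0, -0.1, 0, 0, 0, -0.1, 0, 0, 0, 0, 0]}}

```text
clock: 14.8
tcp_pos: [595.8, -255.1, 55.0]
eef_rot: [0.0, 0.992, -0.127, 0.0]
force: [0.9, 0.8, -3.7]
width: 12.1
```

Request:
{"op": "send_rows", "data": {"rows": [0, 0, -0.1, 0, 0, 0, 0, 0, 0, 0, 0, 0]}}

```text
clock: 15.1
tcp_pos: [595.9, -255.0, 55.0]
eef_rot: [0.0, 0.992, -0.127, 0.0]
force: [-3.0, 1.4, 5.1]
width: 12.0
```

Request:
{"op": "send_rows", "data": {"rows": [0, 0, -0.1, 0, 0, 0, 0, 0, 0, 0, 0, 0]}}

```text
clock: 15.4
tcp_pos: [595.8, -255.1, 55.0]
eef_rot: [0.0, 0.992, -0.127, -0.0]
force: [-6.2, 1.0, 13.0]
width: 12.2
```

Contact came at 55 mm, which is seat height, and the force turned to pressing. Releasing.

Request:
{"op": "send_rows", "data": {"rows": [0, 0, 0.1, 0, 0, 0, 0, 0]}}

```text
clock: 15.6
tcp_pos: [595.8, -255.0, 55.0]
eef_rot: [0.0, 0.992, -0.127, 0.0]
force: [-4.2, 1.4, 8.1]
width: 12.4
```

Request:
{"op": "send_rows", "data": {"rows": [0, 0, 0, 0, 0, 0, 0, 0, 0, 0, 0, 0, 0, 0, 0, 0], "hand": 4.5}}

```text
clock: 16.0
tcp_pos: [595.9, -255.0, 53.9]
eef_rot: [-0.0, 0.992, -0.127, 0.0]
force: [0.0, -1.1, -0.4]
width: 44.8
```

Request:
{"op": "send_rows", "data": {"rows": [0, 0, 1, 0, 0, 0, 2, 0, 0, 0, 4, 0, 0, 0, 4, 0, 0, 0, 4, 0]}}

```text
clock: 16.5
tcp_pos: [595.7, -254.8, 206.2]
eef_rot: [-0.0, 0.992, -0.127, 0.0]
force: [0.7, 0.0, -0.0]
width: 45.4
```

Request:
{"op": "send_rows", "data": {"rows": [-0.5, -2, 2, 0, -0.5, -2, 0, 0, -0.5, -2, 0, 0, -0.5, -2, 0, 0, 0, 0, 0, 0]}}

```text
clock: 17.0
tcp_pos: [574.2, -339.2, 224.5]
eef_rot: [0.001, 0.992, -0.13, -0.0]
force: [-0.0, -0.2, -0.8]
width: 44.9
```

Run:
```python
from h import *
im,d,W=grab('wrist','w6.png'); s=ctrl.sense(); print(s['tcp_pos'],s['force'])
z=W[...,2]; m=(z>60)&(z<95)&(abs(W[...,0]-596)<60)&(abs(W[...,1]+255)<60)
p=W[m]; r=cv2.minAreaRect(p[:,:2].astype('float32')); print('bar',r,np.median(p[:,2]))
m=(z>33)&(z<43)&(abs(W[...,0]-596)<90)&(abs(W[...,1]+255)<90); q=W[m]; A=np.c_[q[:,:2]-[596,-255],np.ones(len(q))]; print('plate',np.linalg.lstsq(A,q[:,2],rcond=None)[0],len(q))
```

```text
[ 575.1037099  -336.65220826  224.41437894] [1.01244469 0.81207155 0.51470959]
bar ((596.3896484375, -255.23580932617188), (124.44691467285156, 13.932140350341797), 75.46853637695312) 77.77870671576765
plate [-1.45745632e-03  8.87850649e-04  3.79551992e+01] 8992
```

View pics/w6.png

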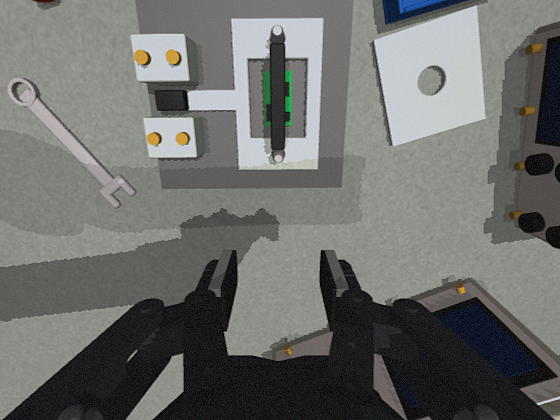

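The view shows both pins through the holes at (278,31) and (278,157), and the tab between the blocks at (172,100). The plate top is at 38.0 mm and level, and the gripper is clear.

```bash
python3 -c "
from plant import ctrl
print(ctrl.close_job())"
```

```text
the job is handed in; nothing more can be done
None
```

The frame is on the test fixture with both pins through its holes and its tab between the two connector blocks. I handed the job in at about 17 s.

- **Drawing out:** I pulled the frame about 200 mm by its tab, flat on the bench and clear of the riser, then let go.
- **Placing:** I took it by the bridge handle, found one pin with the wrist camera, and confirmed the other pin through the hole. I then lowered the frame in small steps, with no sideways snag before it touched at seat height. The most it pressed was about 13 N.
- **Last checks:** The plate top measured 38.0 mm, which is the 30 mm seat plus the 8 mm plate. The slope was under 0.1°, and the gripper was open and well clear. The bystanders in the final wrist picture looked unmoved; I did not take a last overview picture of the others.

No check failed or disagreed.

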